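# Roll the brass blank into the V-block

## Task

Roll the brass round bar along the bench with your fingertips, pushing on its side, up the ramp and into the groove of the blue V-block, so that it lies still at the bottom of the V and sticks out at both ends of it. Only push it: do not slide it there without rolling, and do not lift it. Leave the steel bar, the hexagon key and the tin where they are.

Things in the scene. Friction and masses are not known exactly. Their poses are not given: they have to be found in the camera images.
- brass_blank: Yellow brass round bar, 36 mm diameter, 110 mm long, about 0.7 to 0.95 kg, lying on the bench on one side (either side) of the V-block, free to roll. Oiled: friction about 0.35 on all it touches; a push above its axis wedges it, one at or below the axis rolls it. Origin at the middle of its axis; its x axis is the bar's axis, y and z turn with it as it rolls (z starts pointing up).
- steel_blank: Grey steel round bar of the same size (36 x 110 mm), lying on the other side of the V-block, free to roll; to be left alone. Origin at the middle of its axis, x along the bar.
- v_block: Low blue V-block with steel groove, fixed to the bench: 70 mm long along x (the groove), 122 mm across along y. Origin on the bench under the groove's middle, z up. Same on both sides: from |y| = 61 mm a ramp rises evenly from the bench to 10 mm height at |y| = 18 mm, then a 4 mm flat lip, then from |y| = 13 mm the 120 degree V falls to 2.5 mm height at y = 0.
- hex_key_1: Black hexagon key, 84 x 32 x 8 mm, lying flat behind the work; to be left alone. Origin at the centre of its underside.
- paste_tin: Tin with a black screw lid, 70 mm diameter, 55 mm tall, standing behind the work; to be left alone. Origin at the centre of its underside.
- v_seat (a point): The middle of a 36 mm bar when it lies seated and centred in the groove: 23.3 mm above the bench over the block's origin; axes as the block's. On the lip a bar's axis is 28 mm above the bench. A bar left on a ramp rolls back down; one that comes over the lip faster than about 0.2 m/s runs out over the other side.
Not all that is in view belongs to the job. There is more than one size of the brass_blank; the job needs the larger.

How it is judged:
By the outcome, as a careful person would: the job done as asked, in the order asked, and still so for the second after the job is handed in, with the robot touching nothing.
It also fails if it takes over 40 s, if anything falls off the work surface, if the arm or the gripper's body presses on something with over 40 N, if the wrist force passes 120 N, or if a joint passes its speed limit or range.

## Robot

A 6-joint arm with a two-finger parallel gripper is mounted at the origin on a cart in front of the work surface, level with it; the furniture and walls round the work are solid. World frame = base frame: x ahead of the robot, y to its left, z up, the work surface at z = 0. Lengths are in m, angles in rad, forces in N, time in s.
With the tool pointing down it reaches from about 0.275 to 0.825 m from the base axis. Payload 4.9 kg.
Tool frame: the origin (TCP) lies midway between the tips of the shut fingers; the grasp point (between the pads) lies 19 mm behind it (bot.grip_depth is the distance from the TCP to the grasp point, in m); z points along the fingers, y is the line along which they close (so a half turn about z gives the same grasp; the last joint's range is limited). The gripper opens to 85 mm and grips with 20 to 120 N. Pads are 22 mm wide; open, the fingers measure 114 mm over their backs; the gripper's body (76 mm by 85 mm) begins 54 mm behind the grasp point. The pads swing forward as they close: fully open they stand 13 mm farther back than shut.
Start: joints at [0.982, 0.326, -0.193, 1.052, 0, 1.437], TCP at [0.242, 0.494, 0.231] pointing down, gripper open.
Joint ranges: [-2.65, 2.65], [-0.97, 1.79], [-1.3, 1.35], [-1.93, 2.1], [-1.47, 1.37], [-3.14, 3.14]. Speed limits (rad/s): [2.57, 2.57, 3.14, 3.14, 3.14, 3.14].

## Interface

Orientations are given as a unit quaternion [w, x, y, z].
In Python, from cell import bot gives the robot as it stands. Calls block until the motion is done:
- bot.move_pose(position, orientation): joint-space move of the TCP to a pose.
- bot.move_linear(position, speed=0.15, rotation=None, until_force=None): straight line of the TCP; rotation=None keeps the orientation; speed is the mean speed in m/s. With until_force (N) it stops when the force on the tool has changed by that much, and returns True; else False.
- bot.goto_joints(angles): joint-space move.
- bot.set_gripper(opening, grasp_force=None): opening from 0.0 (shut) to 1.0 (fully open); grasp_force is the grip in N (None keeps the last); returns when the fingers have stopped.
- bot.wait(seconds).
- bot.solve_ik(position, orientation): joint angles nearest the present ones, or None.
- bot.camera(name): name is "side" or "top" or "wrist"; returns the picture (480x640x3 uint8, red, green, blue); there is no depth.
- bot.calibration(name): a dict with "mtx" (3x3 intrinsics, pixels), "extrinsics" (4x4, takes a point from world to camera coordinates); the wrist camera has in their place "hand_eye" (4x4, takes a point from camera to tool coordinates, whose origin is the TCP and whose axes are the flange's). Camera axes: x right, y down, z forward; pixel columns grow to the right and rows downward; lengths in m; the calibration is good to about 2 mm. A picture is of the moment at which its call begins: read the wrist's pose just before it. calibration takes no time and is no camera call.
A pose or a line that the arm cannot do raises bot.PlanningError and nothing moves.
- bot.close_job(): hands the job in; it is judged then, once.
Trained networks look in the newest picture that a camera, given by its name, has taken for a name from the list of things; names that differ only in an ending like _2 or _b are one class to them, and where a whole thing is asked for, a point or a joint stands for the part that bears it (a point fixed in the world has none). Each returns a list of dicts, best first, with "confidence" (0 to 1); they miss things now and then, are a little off and sometimes report something else, mostly with a low value. They report only what shows in the picture. A call takes as long as a camera call. They do not tell look-alikes from the thing itself.
- bot.search_frame(camera, thing): "bbox" ([left, top, width, height] in pixels, round what is visible of it).
Readings, each from a call of its own:
- bot.read_clock(): time.
- bot.read_joint_positions(): joint angles.
- bot.read_joint_vel(): joint speeds.
- bot.read_joint_efforts(): joint torques, N m.
- bot.read_position(): TCP position.
- bot.read_tool_rot(): TCP orientation.
- bot.read_ft_force(): force on the tool from outside, world axes, zero at the start.
- bot.read_moment(): the same for the moment, N m.
- bot.read_gripper_width(): opening from 0.0 (shut) to 1.0 (fully open).
- bot.read_finger_force(): force on a finger pad.
Only numpy, scipy, OpenCV 4.12 (cv2) and the standard library are available. Lean on these libraries where they do the work, as an engineer would, in place of code of your own. Each camera call takes 0.05 s, during which the arm holds its last target. There are 200 camera calls.

## Working session

There is one attempt and no reset: what is moved stays moved. The work goes in short steps, each a Python script; the robot and the scene stay as the last script left them, time stands still between calls to the robot, and variables do not carry over. Pictures are saved under pics/ and viewed, at most 10 in all, crops included, and the job is handed in when it is done.

```bash
mkdir -p pics; python3 - <<'E'
from cell import bot
import cv2, numpy as np
ims=[]
for c in ["top","side"]:
    im=bot.camera(c); cv2.imwrite(f"pics/{c}0.png",im[:,:,::-1])
    k=bot.calibration(c); print(c,k["mtx"].round(1).tolist(),k["extrinsics"].round(4).tolist())
    for t in ["brass_blank","steel_blank","v_block","hex_key_1","paste_tin"]:
        print(t,[(np.round(d["bbox"]).tolist(),round(d["confidence"],2)) for d in bot.search_frame(c,t)][:4])
print(bot.read_clock(),bot.read_tool_rot())
E
```

```text
top [[586.5, 0.0, 315.6], [0.0, 586.5, 240.0], [0.0, 0.0, 1.0]] [[0.0195, -0.9998, 0.0008, -0.1772], [-0.9756, -0.0192, -0.2188, 0.5702], [0.2188, 0.0035, -0.9758, 0.7846], [0.0, 0.0, 0.0, 1.0]]
brass_blank [([315.0, 261.0, 34.0, 78.0], 0.82)]
steel_blank [([160.0, 245.0, 38.0, 74.0], 0.66)]
v_block [([220.0, 269.0, 88.0, 56.0], 0.76)]
hex_key_1 [([246.0, 192.0, 53.0, 32.0], 0.7), ([219.0, 269.0, 87.0, 55.0], 0.7)]
paste_tin []
side [[444.6, 0.0, 317.4], [0.0, 444.6, 238.5], [0.0, 0.0, 1.0]] [[-0.8605, -0.5095, -0.0063, 0.3899], [-0.2593, 0.4485, -0.8553, 0.2677], [0.4386, -0.7343, -0.518, 0.5292], [0.0, 0.0, 0.0, 1.0]]
brass_blank [([355.0, 214.0, 23.0, 28.0], 0.82), ([324.0, 240.0, 55.0, 36.0], 0.72)]
steel_blank [([243.0, 298.0, 66.0, 44.0], 0.83)]
v_block [([286.0, 269.0, 69.0, 48.0], 0.71)]
hex_key_1 [([242.0, 257.0, 38.0, 22.0], 0.6), ([324.0, 241.0, 57.0, 33.0], 0.4)]
paste_tin [([261.0, 216.0, 34.0, 37.0], 0.79)]
0.6 [-4.13465622e-06  2.25438670e-01  9.74257361e-01 -1.09358267e-05]
```

View pics/top0.png

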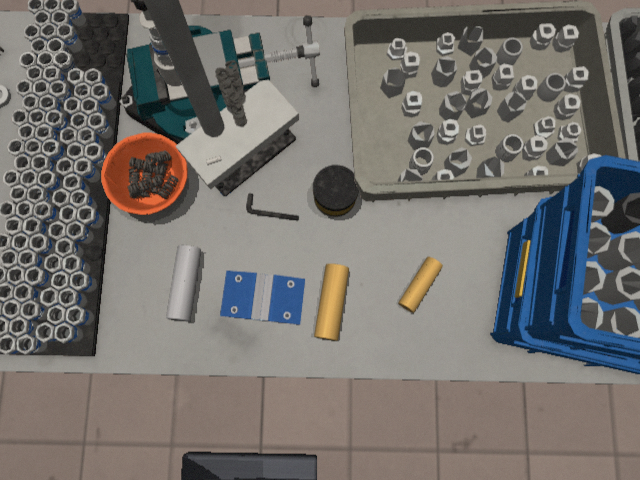

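View pics/side0.png

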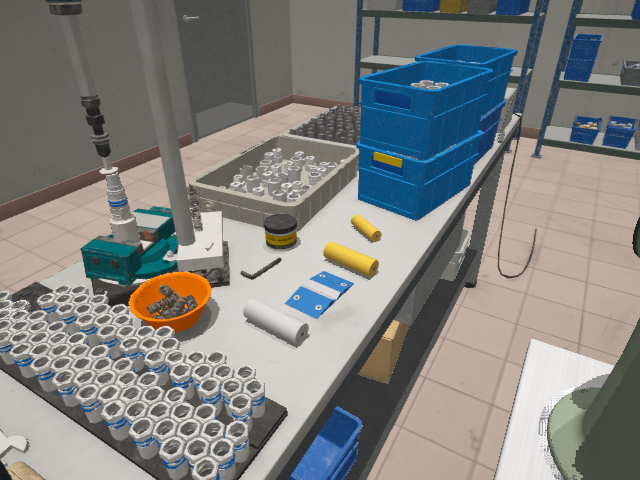

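Candidates for the brass bar in the top view: the larger bar at (332,301) and the smaller one at (420,284). I choose the larger, next to the block on its right (-y) side; the steel bar is at (184,283), the V-block at (263,298), the key at (272,210) and the tin at (336,190). Next I measure by segmentation and check one close crop.

```bash
cat > h.py <<'E'
from cell import bot
import cv2, numpy as np
def proj(uv,z,c="top"):
    k=bot.calibration(c); E=k["extrinsics"]; R,t=E[:3,:3],E[:3,3]
    d=R.T@np.linalg.inv(k["mtx"])@np.array([uv[0],uv[1],1.]); o=-R.T@t
    return (o+d*(z-o[2])/d[2])[:2]
def px(P,c="top"):
    k=bot.calibration(c); q=k["extrinsics"]@np.r_[P,1]; q=k["mtx"]@q[:3]; return q[:2]/q[2]
def comps(im,lo,hi,roi):
    hsv=cv2.cvtColor(im,cv2.COLOR_RGB2HSV); m=cv2.inRange(hsv,lo,hi)
    k=np.zeros_like(m); x0,y0,x1,y1=roi; k[y0:y1,x0:x1]=m[y0:y1,x0:x1]
    cs,_=cv2.findContours(k,cv2.RETR_EXTERNAL,cv2.CHAIN_APPROX_NONE)
    return [c for c in cs if cv2.contourArea(c)>150]
def bar(c,z=0.018):
    # rectify silhouette to plane z through the axis, fit rectangle
    p=np.float32([proj(q[0],z) for q in c])*1000
    (cx,cy),(w,h),a=cv2.minAreaRect(p); b=cv2.boxPoints(((cx,cy),(w,h),a))
    e=b[1]-b[0] if np.linalg.norm(b[1]-b[0])>np.linalg.norm(b[2]-b[1]) else b[2]-b[1]
    e=e*np.sign(e[0]); return np.array([cx,cy])/1000,np.degrees(np.arctan2(e[1],e[0])),(w,h)
E
python3 - <<'E'
from h import *
im=cv2.imread("pics/top0.png")[:,:,::-1].copy()
for c in comps(im,(12,90,90),(32,255,255),(300,230,460,360)): print("brass",bar(c))
cs=comps(im,(100,120,60),(125,255,255),(200,250,312,340)); print(len(cs))
p=np.concatenate([np.float32([proj(q[0],0.004) for q in c]) for c in cs])*1000
print("block",cv2.minAreaRect(p))
for s in cs: print([ (proj(q,0.005)*1000).round(1).tolist() for q in cv2.boxPoints(cv2.minAreaRect(s))])
cv2.imwrite("pics/crop.png",cv2.resize(im[240:350,150:460],None,fx=2.5,fy=2.5,interpolation=2)[:,:,::-1])
E
```

```text
brass (array([ 0.4917724 , -0.19118471]), np.float32(-8.605497), (35.15629959106445, 112.36320495605469))
brass (array([ 0.52041382, -0.32495688]), np.float32(-32.3742), (26.96782684326172, 86.81442260742188))
2
block ((497.3197937011719, -87.04331970214844), (120.55753326416016, 69.66107940673828), 85.22089385986328)
[[462.0, -96.7], [530.9, -102.8], [525.7, -150.8], [457.0, -143.9]]
[[468.1, -24.4], [538.1, -29.7], [532.9, -75.8], [463.1, -69.8]]
```

View pics/crop.png

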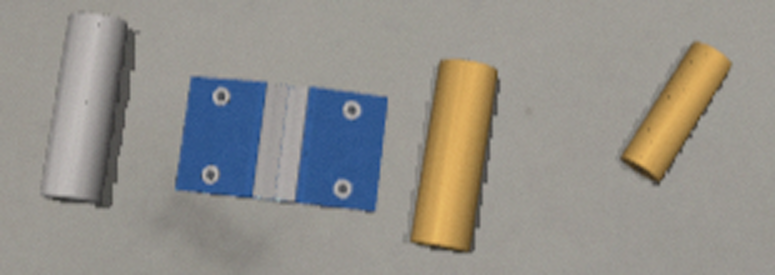

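The crop shows the larger brass bar at crop (453,155), 36 x 112 mm, and the small 27 x 87 mm bar at (678,113), so the choice is right. Relative to the block, the bar sits 104 mm to the -y side, 3 mm off centre along the groove and 3.8° skewed. I'll straddle it with two fingertips behind it and find the tip height by touching the bench.

```bash
cat >> h.py <<'E'
from scipy.spatial.transform import Rotation as Ro
B=np.array([.4973,-.0870]); A=np.radians(-4.8)
g=np.array([np.cos(A),np.sin(A)]); n=np.array([-g[1],g[0]])
def P(u,v,z): return np.r_[B+u*g+v*n,z].tolist()   # u along groove, v across
def quat(s=1):
    y=np.r_[s*g,0]; z=np.array([0,0,-1.]); q=Ro.from_matrix(np.c_[np.cross(y,z),y,z]).as_quat(); return q[[3,0,1,2]].tolist()
def see(z=.018,roi=(200,230,380,360)):
    im=bot.camera("top")
    for c in comps(im,(12,90,90),(32,255,255),roi):
        p,a,s=bar(c,z); d=p-B; print("bar u,v mm",(d@g*1000).round(1),(d@n*1000).round(1),"yaw",round(float(a)+4.8,1),np.round(s))
    return im
E
python3 - <<'E'
from h import *
for s in(1,-1):
    j=bot.solve_ik(P(.004,-.150,.2),quat(s)); print(s,None if j is None else np.round(j,2))
    if j is not None and (s==1 or True): best=(s,j) if s==1 or 'best' not in dir() or abs(j[5])<abs(best[1][5]) else best
s=best[0]; print("use",s)
bot.move_pose(P(.004,-.150,.15),quat(s)); bot.set_gripper(.7)
bot.move_linear(P(.004,-.150,.03),.12)
print(bot.move_linear(P(.004,-.150,-.014),.02,until_force=4),bot.read_position(),bot.read_ft_force(),bot.read_clock())
z0=bot.read_position()[2]; open("z0","w").write(str(z0))
p=bot.read_position(); bot.move_linear([p[0],p[1],z0+.010],.05)
im=see(); cv2.imwrite("pics/b.png",im[:,:,::-1]); print(bot.read_position(),bot.read_clock())
E
```

```text
1 [-0.59  0.34 -0.26  0.97  0.    1.07]
-1 [-0.59  0.34 -0.26  0.97  0.   -2.07]
use 1
True [ 0.48873644 -0.2368219  -0.0050027 ] [-0.28016473  0.68374565  5.73569535] 6.4333
[ 0.48885641 -0.23688659  0.0051503 ] 6.85
```

View pics/b.png

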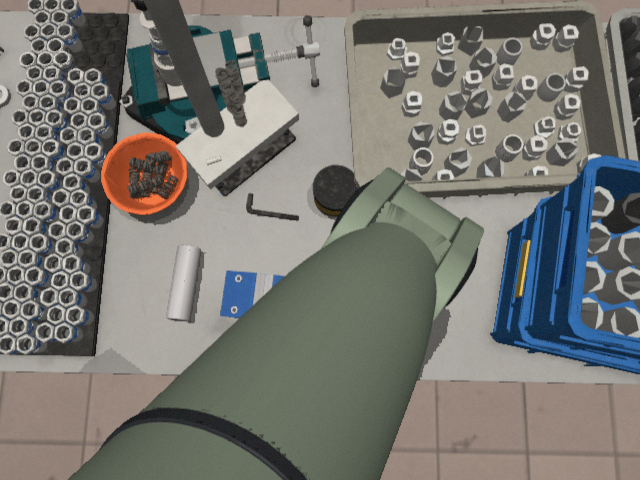

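The top view is hidden by the arm. The tips touch the bench at TCP z = -5 mm, and they are now 10 mm above it, which is below the bar's axis. I'll push slowly and watch with the side camera.

```bash
python3 - <<'E'
from h import *
z=float(open("z0").read())+.0105
print(bot.read_ft_force())
bot.move_linear(P(.005,-.095,z),.04); print(bot.read_ft_force())
bot.move_linear(P(.006,-.068,z),.03); print(bot.read_ft_force())
im=bot.camera("side"); x=im[190:350,220:420]
cv2.imwrite("pics/c.png",cv2.resize(x,None,fx=4,fy=3.75,interpolation=2)[:,:,::-1] if 0 else cv2.resize(x,None,fx=3.7,fy=3.7,interpolation=2)[:,:,::-1])
print(bot.read_position(),bot.read_clock())
for q in [(-.055,-.039),(.055,-.039)]: print(px(P(*q,.023),"side"))
E
```

```text
[ 0.36964061 -0.67732457 -1.11923337]
[ 0.22810713 -1.84982133  0.64952187]
[ 0.41077074 -5.39681383  3.12031302]
[ 0.498035   -0.15641181  0.00598137] 9.475
[358.32679551 282.83165358]
[309.02312898 263.03273957]
```

View pics/c.png

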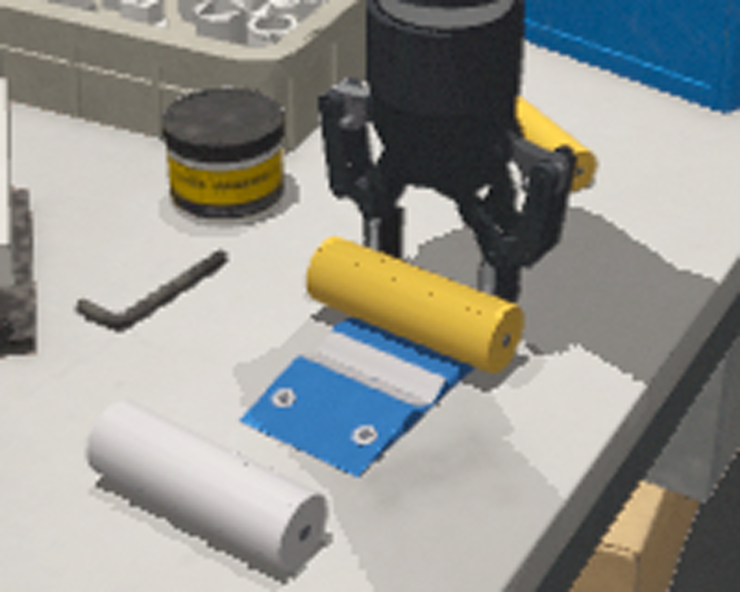

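The bar lies on the ramp square to the groove. Its near end axis is at crop (508,340), which is full-image (357,282) and within 1 px of the prediction for v = -39 mm. The row of dots runs from (357,264) to (480,312); I'll advance 10 mm and use it to check that the bar rolls.

```bash
python3 - <<'E'
from h import *
z=float(open("z0").read())+.0105
bot.move_linear(P(.006,-.058,z),.02); print(bot.read_ft_force())
im=bot.camera("side"); x=im[190:350,220:420]
cv2.imwrite("pics/d.png",cv2.resize(x,None,fx=3.7,fy=3.7,interpolation=2)[:,:,::-1])
print(bot.read_position(),bot.read_clock())
E
```

```text
[ 0.11965806 -5.8341538   2.10034651]
[ 0.49877523 -0.1460719   0.00579845] 10.175
```

View pics/d.png

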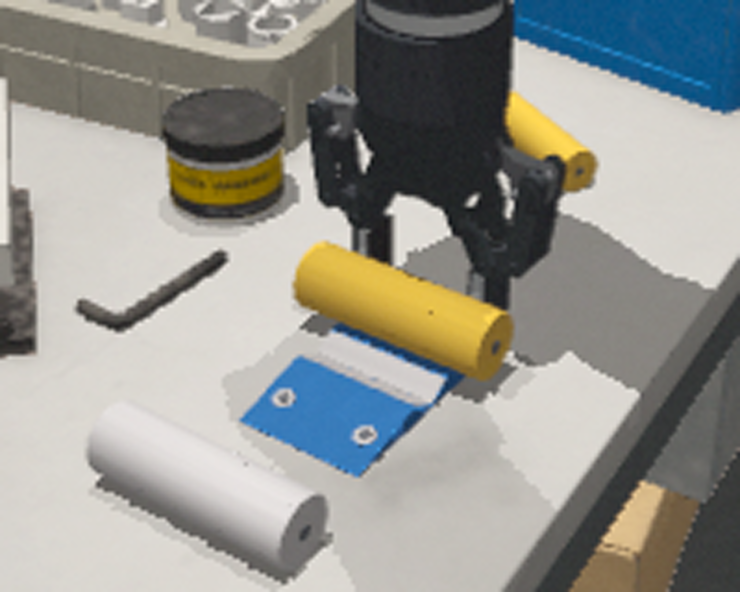

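The bar rolled up with the fingers to v ≈ -29 mm, near end at crop (496,347). The dots are only rendering shading. The push of about 5 N is below the bar's weight, so the floor contact isn't slipping and it rolls. Now slowly over the lip.

```bash
python3 - <<'E'
from h import *
z=float(open("z0").read())+.0125
bot.move_linear(P(.006,-.046,z),.02); print(bot.read_ft_force())
v=-.046
while v<-.034:
    v+=.002; bot.move_linear(P(.006,v,z),.02); f=bot.read_ft_force(); print(round(v,3),f.round(1))
    if f[1]>-1.5: break
bot.wait(.5)
im=bot.camera("side"); x=im[190:350,220:420]
cv2.imwrite("pics/e.png",cv2.resize(x,None,fx=3.7,fy=3.7,interpolation=2)[:,:,::-1])
print(bot.read_position(),bot.read_clock())
for q in [-.055,.055]: print((px(P(q,0,.0233),"side")-[220,190])*3.7)
E
```

```text
[-0.00581447  0.42853557  0.21012864]
-0.044 [ 0.4 -0.1  0.7]
[ 0.49957159 -0.13132987  0.00748293] 11.7333
[468.96755302 384.08189781]
[283.36914578 305.71580581]
```

View pics/e.png

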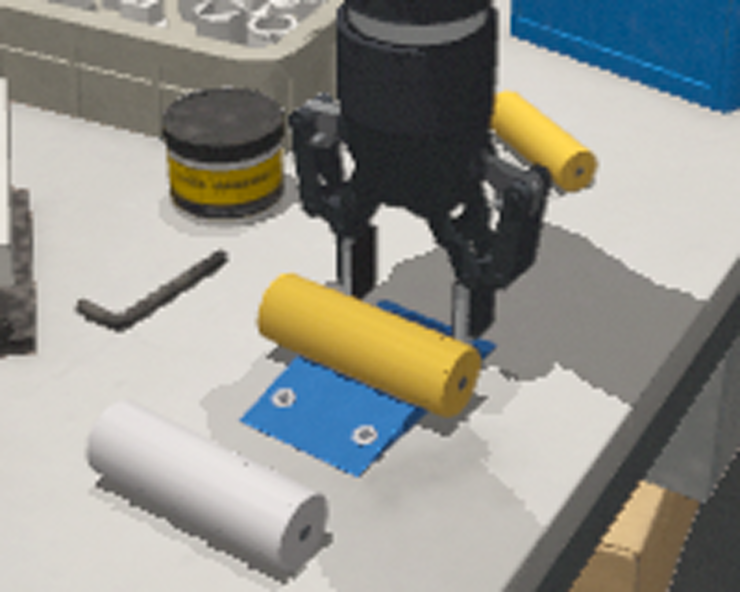

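The bar has dropped into the groove. Its near end axis is at crop (462,382) against (469,384) predicted for seated, so it sits a few mm toward +u. Now I retract and verify from the top.

```bash
python3 - <<'E'
from h import *
z=float(open("z0").read())+.0125
bot.move_linear(P(.006,-.075,z),.08)
bot.move_linear(P(.006,-.085,.15),.12)
bot.move_pose(P(-.1,-.22,.22),quat())
im=see(.0233); bot.wait(.5); im=see(.0233)
cv2.imwrite("pics/f.png",cv2.resize(im[170:350,150:460],None,fx=2.5,fy=2.5,interpolation=2)[:,:,::-1])
print(bot.read_clock())
E
```

```text
bar u,v mm 4.7 0.5 yaw -0.3 [ 35. 112.]
bar u,v mm 4.7 0.5 yaw -0.3 [ 35. 112.]
14.9833
```

View pics/f.png

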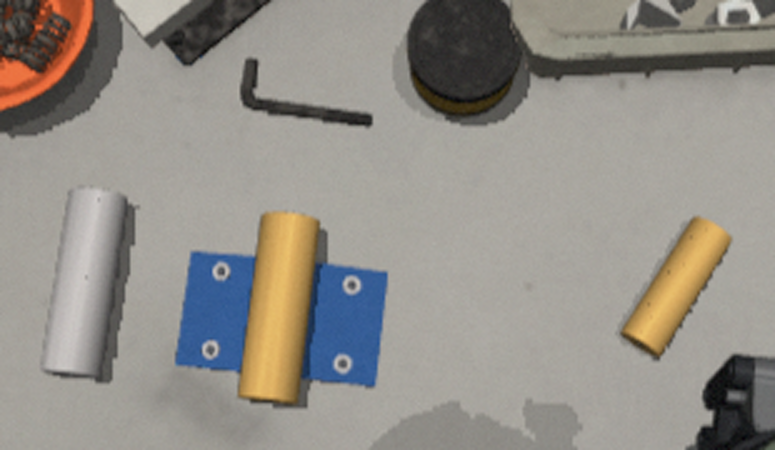

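The bar is seated in the groove at crop (280,308), still, and sticks out at both ends. The steel bar, key and tin are where they were, and the gripper is clear.

```bash
python3 -c "
from cell import bot
print(bot.close_job())"
```

```text
the job is handed in; nothing more can be done
None
```

I rolled the larger brass bar up the ramp into the V-block groove and handed the job in at about 15 s: it lies still, 5 mm off centre along the groove and sticking out at both ends, with the steel bar, hexagon key and tin left where they were.

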